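Tare the balance and point out the weight to load

TASK

Zero the balance by pressing the larger of its two round buttons fully down and letting go; then show the technician which weight to load: point straight down at the knob of the middle-sized of the three steel weights, fingertips about two centimetres above it, and stay there two seconds. Then point in the same way at the middle of the balance's round pan and finish while still pointing there. Only point: do not touch or lift any weight or the pan, do not point closely at either other weight, leave the small button alone and everything else where it stands.

Things in the scene. Friction and masses are not known exactly. Their poses are not given: they have to be found in the camera images.
- balance: Bench balance, white case 270 (x) by 200 (y) mm, fixed to the bench; top of the case 60 mm above the bench. Origin: centre of its underside on the bench; its x axis points from the button end to the pan end, z up.
- tare_top (a point): Centre of the top of the tare button, the LARGER of the two round grey push buttons in black housings on the balance's front deck (30 mm across), at the balance's (-95, -68) mm. A spring button, pressed straight down from above.
- tare (a joint): Travel of the tare button: 0 m up, 0.006 m fully down; about 5 N takes it fully down, and it springs back.
- menu (a joint): Travel of the other, smaller button (16 mm across), at the balance's (-95, +68) mm: 0 m up, 0.006 m fully down. Not to be pressed.
- pan_top (a point): Centre of the top face of the balance's round steel pan (130 mm across, 6 mm thick), 80 mm above the bench, at the balance's (+40, 0) mm; z up.
- pan: The round steel weighing pan, fixed to the balance; origin at the centre of its underside, 6 mm below pan_top. Not to be touched.
- weight_small: The small steel calibration weight: loose upright cylinder 30 mm across with a knob on top, 46 mm tall in all, 200 g; it stands in a row with the other two (centres at least 75 mm apart, in any order) on a 4 mm thick black rubber pad. Origin: centre of its underside, z up.
- weight_small_top (a point): Centre of the top of that weight's knob (16 mm across), 46 mm above its underside; z up.
- weight_middle: The middle-sized steel calibration weight: loose upright cylinder 40 mm across with a knob on top, 66 mm tall in all, 500 g; it stands in a row with the other two (centres at least 75 mm apart, in any order) on a 4 mm thick black rubber pad. Origin: centre of its underside, z up.
- weight_middle_top (a point): Centre of the top of that weight's knob (22 mm across), 66 mm above its underside; z up.
- weight_large: The large steel calibration weight: loose upright cylinder 50 mm across with a knob on top, 88 mm tall in all, 1000 g; it stands in a row with the other two (centres at least 75 mm apart, in any order) on a 4 mm thick black rubber pad. Origin: centre of its underside, z up.
- weight_large_top (a point): Centre of the top of that weight's knob (28 mm across), 88 mm above its underside; z up.
- gauge_block: Bystander: steel block 9 x 35 x 30 mm standing loose on the pad. Origin: centre of its underside.
- ring_gauge: Bystander: dark steel ring, 44 mm outside, 16 mm tall, loose on the pad. Origin: centre of its underside.
- caliper: Bystander: caliper with green slide, 220 mm long, 13 mm high, lying loose at the back. Origin: middle of its underside; x along its beam.
- hygrometer: Bystander: white upright display box 30 x 100 x 85 mm, loose at the back. Origin: centre of its underside.
- oil_jar: Bystander: closed amber jar 48 mm across, 70 mm tall, loose at the back. Origin: centre of its underside.
Mind the look-alikes: they are no part of the job. What is shaped like the weight_middle but green is not meant.

How it is judged (in metres and radians):
On the way, in this order (a step that is already met when the one before it is completed fails the run):
1. the larger button is pressed down (at least 4 mm of its 6 mm) (value of joint tare above 0.004 m), for 0.1 s.
2. the larger button is up again and the tool point stays above the middle-sized weight's knob: within 25 mm sideways, TCP 15 to 65 mm above the knob's top, for 1.5 s (value of joint tare below 0.002 m and horizontal distance between the grasp point and weight_middle_top below 0.025 m and z of the grasp point in the frame of weight_middle_top between 0.015 and 0.065 m), for 1.5 s.
3. the tool point is above the middle of the pan: within 30 mm sideways, TCP 15 to 65 mm above it (horizontal distance between the grasp point and pan_top below 0.03 m and z of the grasp point in the frame of pan_top between 0.015 and 0.065 m), for 0.3 s.
At the end, for the whole second after the job is handed in: The TCP is still above the middle of the pan (within 30 mm sideways, 15 to 65 mm above it), both buttons are up (under 2 mm), the three weights stand upright (within 0.1 rad) and within 8 mm of where they began, and the bystanders within 15 mm (all of step 3 and value of joint each of tare, menu below 0.002 m and distance of each of weight_small, weight_middle, weight_large from where it was at the start of the episode below 0.008 m and distance of each of gauge_block, ring_gauge, caliper, hygrometer, oil_jar from where it was at the start of the episode below 0.015 m and angle between each of weight_small, weight_middle, weight_large's own z axis and vertical below 0.1 rad); the robot touches nothing.
It fails at once if a weight is touched (over 0.3 N) (contact force between any of the fingers, the arm and weight_small above 0.3 N or contact force between any of the fingers, the arm and weight_middle above 0.3 N or contact force between any of the fingers, the arm and weight_large above 0.3 N).
It fails at once if the pan is touched (over 0.3 N) (contact force between any of the fingers, the arm and pan above 0.3 N).
It fails at once if a weight is moved or lifted more than 8 mm, or a bystander more than 15 mm (not (distance of each of weight_small, weight_middle, weight_large from where it was at the start of the episode below 0.008 m and distance of each of gauge_block, ring_gauge, caliper, hygrometer, oil_jar from where it was at the start of the episode below 0.015 m)).
It fails at once if the smaller button is pressed (over 2 mm) (value of joint menu above 0.002 m).
It fails at once if the small or the large weight is pointed at (TCP within 20 mm sideways and less than 50 mm above its knob) ((horizontal distance between the grasp point and weight_small_top below 0.02 m and z of the grasp point in the frame of weight_small_top below 0.05 m) or (horizontal distance between the grasp point and weight_large_top below 0.02 m and z of the grasp point in the frame of weight_large_top below 0.05 m)).
It also fails if it takes over 48 s, if anything falls off the work surface, if the arm or the gripper's body presses on something with over 40 N, if the wrist force passes 120 N, or if a joint passes its speed limit or range.

ROBOT

A 6-joint arm with a two-finger parallel gripper is mounted at the origin on the work surface. World frame = base frame: x ahead of the robot, y to its left, z up, the work surface at z = 0. Lengths are in mm, angles in rad, forces in N, time in s.
With the tool pointing down it reaches from about 300 to 775 mm from the base axis. Payload 14.6 kg.
Tool frame: the origin (TCP) lies between the finger pads, 19 mm behind the fingertips; this is the grasp point; z points along the fingers, y is the line along which they close (so a half turn about z gives the same grasp; the last joint's range is limited). The gripper opens to 85 mm and grips with 20 to 120 N. Pads are 22 mm wide; open, the fingers measure 114 mm over their backs; the gripper's body (76 mm by 85 mm) begins 54 mm behind the grasp point. The pads swing forward as they close: fully open they stand 13 mm farther back than shut.
Start: joints at [1.036, 0.3, 1.521, -0, 1.321, -0.067], TCP at [248.004, 490.901, 249.981] pointing down, gripper open.
Joint ranges: [-3.03, 3.03], [-0.79, 2.21], [0.23, 2.52], [-1.04, 4.18], [0, 3.07], [-2.55, 2.55]. Speed limits (rad/s): [2.22, 2.22, 2.57, 3.14, 3.14, 3.14].

INTERFACE

Orientations are given as a unit quaternion [w, x, y, z].
In Python, from plant import * gives the robot as it stands.
- The arm moves only by the shell command python3 -m crank 'ROWS' [FORCE]. ROWS is JSON, a list of rows, each an object of numbers: "dx", "dy", "dz": the shift along the tool's x, y, z as a fraction of full scale; "ax", "ay", "az": the turn, a rotation vector about the tool's x, y, z as a fraction of full scale; "fingers": the closure, from -1 (fully open) to 1 (shut). A call has 1 to 10 rows; each row shifts and turns the commanded pose from where the row before left it, along the tool's axes as they then stand; what a row does not reach is not made up. Full scale, the value 1, is 0.2 m for a shift and 30 degrees for a turn. A row lasts 1/12 s, in which the tool goes at most 41.7 mm and 7.16 degrees, less where a joint would pass 70% of its speed; a pose out of reach is approached as far as the arm can. A call with a number of a shift or a turn outside -1 to 1 is refused whole. A call with a gripper value outside its range is refused whole. The fingers move at their own pace and stop on an object; FORCE is the grip in N (left out, the last holds). Time passes only in rows, so rows that do not move let the fingers close. It gives the time, the measured TCP pose, the force, the opening and the grip force at its end, in the units of the state.
- get_state(): the state, without advancing time (a new reading comes with each control period).
- grab_frame(name): name is "side" or "top" or "wrist"; returns (picture, depth): 400x640x3 uint8, blue, green, red; 400x640 float32, mm along the optical axis (not along the pixel's ray), 0 where there is no reading.
- camera_model(name): a dict with "mtx" (3x3 intrinsics, pixels), "k1" (the pictures are not rectified: a ray, as slopes to the right and down, at radius r is drawn at 1 + k1 r^2 times it, then the intrinsics apply), "position" and "attitude" of the camera in the world. Camera axes: x right, y down, z forward; pixel columns grow to the right and rows downward; lengths in mm; the calibration is good to about 2 mm. A picture is of the moment at which its call begins: read the wrist's pose just before it. camera_model takes no time and is no camera call; for the wrist camera it gives the pose at the moment of the call.
- sign_off(): hands the job in; it is judged then, once.
The state is a dict: "time": time; "q": joint angles; "qd": joint speeds; "tau": joint torques, N m; "tcp_pos": TCP position; "tcp_rot": TCP orientation; "wrist_force": force on the tool from outside, world axes, zero at the start; "torque": the same for the moment, N m; "finger_gap": opening from 0.0 (shut) to 1.0 (fully open); "finger_force": force on a finger pad.
Only numpy, scipy, OpenCV 4.12 (cv2) and the standard library are available. Lean on these libraries where they do the work, as an engineer would, in place of code of your own. Each camera call takes 0.05 s, during which the arm holds its last target. There are 200 camera calls.

## Working session

There is one attempt and no reset: what is moved stays moved. The work goes in short steps, Python scripts to look and compute and a shell command to move; the robot and the scene stay as the last step left them, time stands still between calls to the robot, and variables do not carry over. Pictures are saved under pics/ and viewed, at most 10 in all, crops included, and the job is handed in when it is done.

```bash
mkdir -p pics; cat > h.py <<'E'
from plant import *
import numpy as np, cv2
from scipy.spatial.transform import Rotation as R
def rot(a):
    a=np.array(a,float)
    return a if a.shape==(3,3) else R.from_quat(a[[1,2,3,0]]).as_matrix()
def pts(name,d,m):
    "world point for every pixel from depth"
    K=np.array(m["mtx"]); k=m["k1"]
    v,u=np.mgrid[0:d.shape[0],0:d.shape[1]].astype(float)
    P=np.stack([u,v],-1).reshape(-1,1,2)
    n=cv2.undistortPoints(P,K,np.array([k,0,0,0.])).reshape(d.shape+(2,))
    c=np.dstack([n,np.ones(d.shape)])*d[...,None]
    return c@rot(m["attitude"]).T+np.array(m["position"])
E
python3 - <<'E'
from h import *
s=get_state();print(s)
for n in ("top","side"):
    m=camera_model(n);print(n,m)
    p,d=grab_frame(n);cv2.imwrite(f"pics/{n}0.png",p);np.savez(f"{n}0.npz",p=p,d=d,w=pts(n,d,m))
E
```

```text
{'time': 0.0, 'q': array([ 1.03640458e+00,  3.00460983e-01,  1.52160321e+00, -4.56048887e-05,
        1.32066323e+00, -6.65938565e-02]), 'qd': array([ 1.07747589e-03,  1.80273732e-03, -5.46633640e-05, -5.79937554e-04,
        2.96682631e-04, -2.18508900e-03]), 'tau': array([ 1.41342374e-03, -5.43502808e+01, -3.61799240e+01, -7.62294121e-06,
        3.93235852e-03,  5.28642197e-07]), 'tcp_pos': array([247.90702615, 490.72218797, 249.41748258]), 'tcp_rot': array([-1.46840018e-04,  2.31766511e-01,  9.72771279e-01, -5.48495940e-04]), 'wrist_force': array([ 0.22810474, -0.25256046,  1.1333486 ]), 'torque': array([-0.03701156, -0.00323564,  0.00927507]), 'finger_force': 0.0, 'finger_gap': 0.9953752765244432}
top {'mtx': array([[498.52195612,   0.        , 322.25503372],
       [  0.        , 498.52195612, 201.10784652],
       [  0.        ,   0.        ,   1.        ]]), 'k1': -0.10210083934415043, 'position': array([ 337.58605979,   38.35352809, 1500.45195733]), 'attitude': array([ 0.0713066 , -0.69324007,  0.71412762, -0.06599484])}
side {'mtx': array([[361.66643166,   0.        , 314.85861229],
       [  0.        , 361.66643166, 197.28298434],
       [  0.        ,   0.        ,   1.        ]]), 'k1': -0.010609322065240562, 'position': array([431.64921225, 608.4054594 , 714.91538525]), 'attitude': array([ 0.05322845, -0.15507365,  0.91491633, -0.3688455 ])}
```

View pics/top0.png

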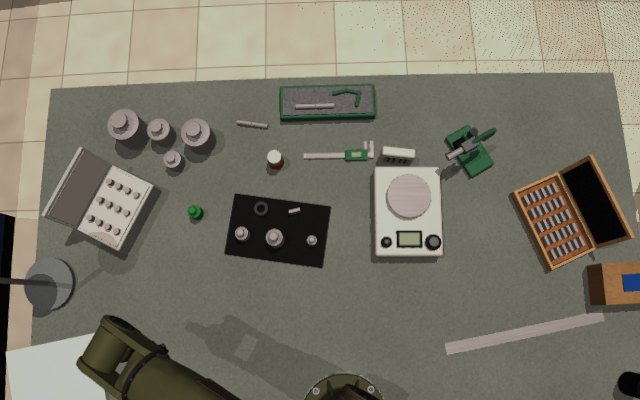

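View pics/side0.png

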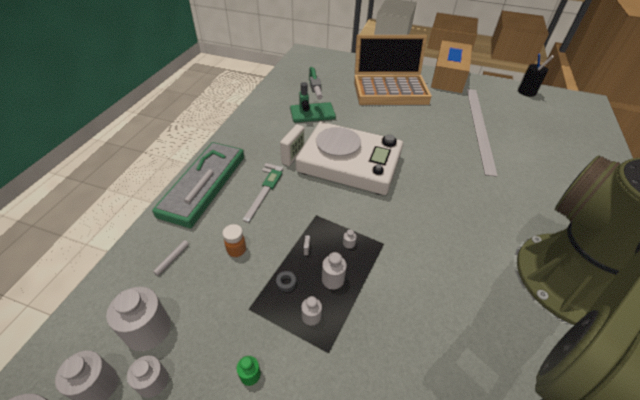

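The top view shows the pad weights at about (241,234), (275,238) and (312,240). The balance pan is at (408,196), the large button at (433,242) and the small one at (386,242). Next I'll measure them from depth in both views.

```bash
python3 - <<'E'
from h import *
np.set_printoptions(precision=1,suppress=True)
for n,L in (("top",{"A":(241,234,14),"B":(275,238,14),"C":(312,240,10),"pan":(408,196,32),"big":(433,242,10),"sml":(386,242,8)}),
            ("side",{"A":(312,310,22),"B":(334,270,24),"C":(350,238,16),"pan":(338,143,30),"big":(389,141,10),"sml":(378,170,8)})):
    z=np.load(n+"0.npz");w=z["w"];v,u=np.mgrid[0:400,0:640]
    for k,(a,b,r) in L.items():
        W=w[((u-a)**2+(v-b)**2<r*r)&(z["d"]>0)]
        t=np.percentile(W[:,2],98); T=W[(W[:,2]>t-5)&(W[:,2]<t+3)]
        print(n,k,"top z",round(t,1),"n",len(T),"mean",T.mean(0),"mid",(T.min(0)+T.max(0))/2,"ext",np.ptp(T,0)[:2])
    # pan via height mask, balance case via height 57-64
    m=(w[...,2]>72)&(w[...,2]<88)&(np.hypot(u-(408 if n=="top" else 338),v-(196 if n=="top" else 143))<40)
    print(n,"pan",w[m].mean(0),np.ptp(w[m],0))
    if n=="top":
        m=((w[...,2]>52)&(w[...,2]<68)&(u>365)&(u<450)&(v>160)&(v<262)).astype(np.uint8)
        P=w[m>0][:,:2].astype(np.float32);print("case",cv2.minAreaRect(P))
E
```

```text
top A top z 69.9 n 34 mean [536.1 287.2  68.8] mid [535.8 288.2  68.6] ext [18.1 20.6]
top B top z 93.1 n 59 mean [517.7 188.8  91.1] mid [518.3 188.3  92. ] ext [23.1 23.3]
top C top z 49.8 n 23 mean [510.3  80.2  48.3] mid [510.3  80.   48.7] ext [15.4 14.8]
top pan top z 84.4 n 702 mean [ 623.2 -207.1   81.7] mid [ 625.1 -207.7   83.4] ext [125.7 124.8]
top big top z 86.2 n 47 mean [ 491.8 -270.6   83.7] mid [ 490.8 -270.3   84.4] ext [28.7 27. ]
top sml top z 84.0 n 17 mean [ 494.  -135.4   81.8] mid [ 492.6 -135.3   82.3] ext [11.8 14.4]
top pan [ 627.5 -207.2   79.2] [181.3 126.5  15.8]
case ((596.5323486328125, -206.349365234375), (198.72134399414062, 283.6528015136719), 88.02912902832031)
side A top z 69.9 n 97 mean [537.5 287.6  68.9] mid [537.6 287.1  68.5] ext [21.1 20.5]
side B top z 92.0 n 117 mean [521.  190.1  91.2] mid [521.3 188.7  90.9] ext [26.2 26.7]
side C top z 49.2 n 34 mean [513.2  81.7  49.2] mid [513.2  80.8  48.7] ext [14.8 15.9]
side pan top z 82.1 n 996 mean [ 628.6 -204.5   80.1] mid [ 629.6 -208.2   80.8] ext [127.7 132.5]
side big top z 83.3 n 55 mean [ 492.2 -269.8   81.5] mid [ 492.3 -271.4   81.5] ext [29.1 30. ]
side sml top z 82.5 n 23 mean [ 496.9 -134.1   81. ] mid [ 497.4 -134.5   80.9] ext [14.2 16.5]
side pan [ 630.9 -203.8   80. ] [182.2 132.5  12.3]
```

All heights and sizes match the description:
- **Middle weight (A):** knob at (537, 287.5, 70)
- **Tare button:** (492, -270.5, 82)
- **Pan:** (627, -207, 80)

I'll shut the fingers and travel high to the tare button.

```bash
cat > go.py <<'E'
import sys; from h import *
s=get_state();t=np.array([float(x) for x in sys.argv[1:4]])
d=rot(s["tcp_rot"]).T@(t-s["tcp_pos"])
np.set_printoptions(precision=4,suppress=True)
print("t",s["time"],"tcp",s["tcp_pos"],"F",s["wrist_force"],"gap",s["finger_gap"],"ff",s["finger_force"],"frac",d/200, "tz",rot(s["tcp_rot"])[:,2])
E
python3 -m crank '[{"dx":-0.14,"dy":-0.14,"fingers":1},{"dx":-0.14,"dy":-0.14,"fingers":1},{"dx":-0.14,"dy":-0.14,"fingers":1},{"dx":-0.14,"dy":-0.14,"fingers":1},{"dx":-0.14,"dy":-0.14,"fingers":1},{"dx":-0.14,"dy":-0.14,"fingers":1},{"dx":-0.14,"dy":-0.14,"fingers":1},{"dx":-0.14,"dy":-0.14,"fingers":1},{"dx":-0.14,"dy":-0.14,"fingers":1},{"dx":-0.14,"dy":-0.14,"fingers":1}]' 20
python3 go.py 492 -270.5 180
```

```text
t 0.1 tcp [247.9145 490.7536 249.4847] F [-0.3418  0.0718  0.6799] gap 0.9976945547675055 ff 0.0 frac [-2.8056 -2.8467  0.3501] tz [-0.0005 -0.0009 -1.    ]invalid input
```

```bash

python3 -m crank '[{"dx":-0.14,"dy":-0.14,"dz":0,"ax":0,"ay":0,"az":0,"fingers":1},{"dx":-0.14,"dy":-0.14,"dz":0,"ax":0,"ay":0,"az":0,"fingers":1}]'
python3 go.py 492 -270.5 180
```

```text
time: 0.27
tcp_pos: [272.3, 415.2, 249.0]
tcp_rot: [-0.0, 0.231, 0.973, -0.001]
wrist_force: [1.8, 0.1, 0.3]
finger_gap: 0.747
finger_force: 0.0
t 0.2667 tcp [272.2875 415.1634 248.9595] F [1.8255 0.0671 0.324 ] gap 0.746879040441533 ff 0.0 frac [-2.5203 -2.5703  0.348 ] tz [-0.001  -0.0013 -1.    ]
```

All seven keys are required in each row.

```bash

python3 -m crank '[{"dx":-0.14,"dy":-0.14,"dz":0,"ax":0,"ay":0,"az":0,"fingers":1},{"dx":-0.14,"dy":-0.14,"dz":0,"ax":0,"ay":0,"az":0,"fingers":1},{"dx":-0.14,"dy":-0.14,"dz":0,"ax":0,"ay":0,"az":0,"fingers":1},{"dx":-0.14,"dy":-0.14,"dz":0,"ax":0,"ay":0,"az":0,"fingers":1},{"dx":-0.14,"dy":-0.14,"dz":0,"ax":0,"ay":0,"az":0,"fingers":1},{"dx":-0.14,"dy":-0.14,"dz":0,"ax":0,"ay":0,"az":0,"fingers":1},{"dx":-0.14,"dy":-0.14,"dz":0,"ax":0,"ay":0,"az":0,"fingers":1},{"dx":-0.14,"dy":-0.14,"dz":0,"ax":0,"ay":0,"az":0,"fingers":1}]'
python3 go.py 492 -270.5 180
```

```text
time: 0.93
tcp_pos: [371.6, 112.8, 250.0]
tcp_rot: [0.0, 0.232, 0.973, 0.0]
wrist_force: [0.5, 0.5, -0.1]
finger_gap: -0.001
finger_force: 0.0
t 0.9333 tcp [371.5961 112.8387 250.0133] F [ 0.4521  0.5236 -0.1324] gap -0.0006024248383140535 ff 0.0 frac [-1.4012 -1.4397  0.3501] tz [ 0.0002  0.     -1.    ]
```

```bash

python3 -m crank '[{"dx":-0.14,"dy":-0.144,"dz":0,"ax":0,"ay":0,"az":0,"fingers":1},{"dx":-0.14,"dy":-0.144,"dz":0,"ax":0,"ay":0,"az":0,"fingers":1},{"dx":-0.14,"dy":-0.144,"dz":0,"ax":0,"ay":0,"az":0,"fingers":1},{"dx":-0.14,"dy":-0.144,"dz":0,"ax":0,"ay":0,"az":0,"fingers":1},{"dx":-0.14,"dy":-0.144,"dz":0,"ax":0,"ay":0,"az":0,"fingers":1},{"dx":-0.14,"dy":-0.144,"dz":0,"ax":0,"ay":0,"az":0,"fingers":1},{"dx":-0.14,"dy":-0.144,"dz":0,"ax":0,"ay":0,"az":0,"fingers":1},{"dx":-0.14,"dy":-0.144,"dz":0,"ax":0,"ay":0,"az":0,"fingers":1},{"dx":-0.14,"dy":-0.144,"dz":0,"ax":0,"ay":0,"az":0,"fingers":1}]'
python3 go.py 492 -270.5 130
```

```text
time: 1.68
tcp_pos: [479.7, -232.4, 249.7]
tcp_rot: [-0.0, 0.232, 0.973, 0.0]
wrist_force: [0.4, 0.1, 0.6]
finger_gap: -0.003
finger_force: 0.0
t 1.6833 tcp [ 479.7291 -232.373   249.6725] F [0.4327 0.1097 0.6253] gap -0.0033387834989174496 ff 0.0 frac [-0.141  -0.1425  0.5983] tz [-0.0004  0.0002 -1.    ]
```

```bash

python3 -m crank '[{"dx":-0.141,"dy":-0.1425,"dz":0,"ax":0,"ay":0,"az":0,"fingers":1},{"dx":0,"dy":0,"dz":0.15,"ax":0,"ay":0,"az":0,"fingers":1},{"dx":0,"dy":0,"dz":0.15,"ax":0,"ay":0,"az":0,"fingers":1},{"dx":0,"dy":0,"dz":0.15,"ax":0,"ay":0,"az":0,"fingers":1},{"dx":0,"dy":0,"dz":0.148,"ax":0,"ay":0,"az":0,"fingers":1},{"dx":0,"dy":0,"dz":0,"ax":0,"ay":0,"az":0,"fingers":1},{"dx":0,"dy":0,"dz":0,"ax":0,"ay":0,"az":0,"fingers":1}]'
python3 go.py 492 -270.5 105
python3 - <<'E'
from h import *
m=camera_model("wrist");p,d=grab_frame("wrist");cv2.imwrite("pics/w1.png",p);np.savez("w1.npz",p=p,d=d,w=pts("wrist",d,m))
p,d=grab_frame("side");cv2.imwrite("pics/s1.png",cv2.resize(p[100:200,280:440],None,fx=4,fy=4))
E
```

```text
time: 2.27
tcp_pos: [491.7, -268.2, 129.9]
tcp_rot: [-0.001, 0.232, 0.973, 0.0]
wrist_force: [0.7, -0.1, 2.3]
finger_gap: 0.001
finger_force: 0.0
t 2.2667 tcp [ 491.6749 -268.162   129.8922] F [ 0.7128 -0.104   2.3211] gap 0.0009717672450168188 ff 0.0 frac [-0.0071 -0.0097  0.1244] tz [-0.0023  0.0014 -1.    ]
```

View pics/w1.png

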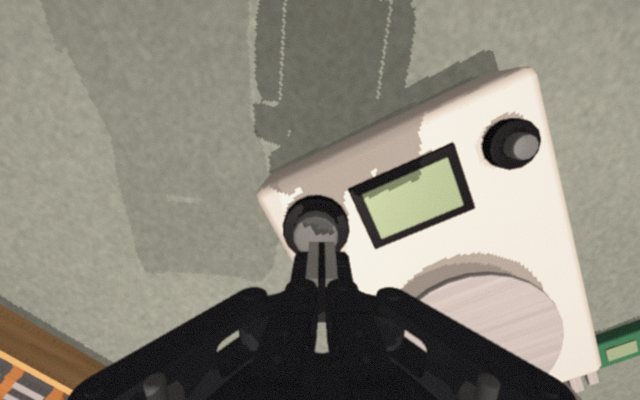

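View pics/s1.png

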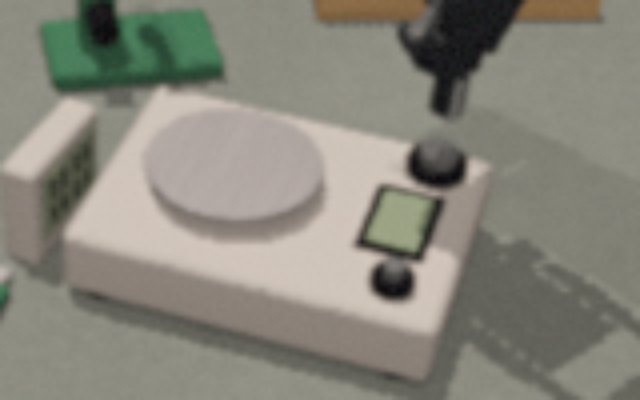

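The wrist view shows the fingertips at (320,248), just above the large grey button at (317,228). The small button at (520,147) is well clear. I'll descend in small steps and watch the force.

```bash

python3 -m crank '[{"dx":-0.007,"dy":-0.01,"dz":0.06,"ax":0,"ay":0,"az":0,"fingers":1},{"dx":0,"dy":0,"dz":0.06,"ax":0,"ay":0,"az":0,"fingers":1},{"dx":0,"dy":0,"dz":0,"ax":0,"ay":0,"az":0,"fingers":1},{"dx":0,"dy":0,"dz":0,"ax":0,"ay":0,"az":0,"fingers":1}]'
python3 -m crank '[{"dx":0,"dy":0,"dz":0.015,"ax":0,"ay":0,"az":0,"fingers":1},{"dx":0,"dy":0,"dz":0,"ax":0,"ay":0,"az":0,"fingers":1},{"dx":0,"dy":0,"dz":0,"ax":0,"ay":0,"az":0,"fingers":1}]'
python3 -m crank '[{"dx":0,"dy":0,"dz":0.01,"ax":0,"ay":0,"az":0,"fingers":1},{"dx":0,"dy":0,"dz":0,"ax":0,"ay":0,"az":0,"fingers":1},{"dx":0,"dy":0,"dz":0,"ax":0,"ay":0,"az":0,"fingers":1}]'
python3 go.py 492 -270.5 96
```

```text
time: 2.7
tcp_pos: [492.1, -270.7, 105.7]
tcp_rot: [-0.001, 0.232, 0.973, 0.0]
wrist_force: [-0.2, -0.5, -0.6]
finger_gap: -0.004
finger_force: 0.0
time: 2.95
tcp_pos: [492.5, -270.8, 103.5]
tcp_rot: [0.0, 0.232, 0.973, -0.0]
wrist_force: [-0.7, 0.6, -0.5]
finger_gap: -0.001
finger_force: 0.0
time: 3.2
tcp_pos: [492.4, -270.8, 101.4]
tcp_rot: [0.0, 0.232, 0.973, -0.0]
wrist_force: [0.5, 0.9, 0.9]
finger_gap: 0.002
finger_force: 0.0
t 3.2 tcp [ 492.3776 -270.8203  101.3939] F [0.4887 0.9423 0.9023] gap 0.0021809038599051463 ff 0.0 frac [0.0024 0.0006 0.027 ] tz [ 0. -0. -1.]
```

```bash

for i in 1; do python3 -m crank '[{"dx":0,"dy":0,"dz":0.01,"ax":0,"ay":0,"az":0,"fingers":1},{"dx":0,"dy":0,"dz":0,"ax":0,"ay":0,"az":0,"fingers":1},{"dx":0,"dy":0,"dz":0,"ax":0,"ay":0,"az":0,"fingers":1}]'
python3 -m crank '[{"dx":0,"dy":0,"dz":0.01,"ax":0,"ay":0,"az":0,"fingers":1},{"dx":0,"dy":0,"dz":0,"ax":0,"ay":0,"az":0,"fingers":1},{"dx":0,"dy":0,"dz":0,"ax":0,"ay":0,"az":0,"fingers":1}]'; done
python3 go.py 492 -270.5 96
```

```text
time: 3.45
tcp_pos: [492.5, -270.9, 99.5]
tcp_rot: [0.0, 0.232, 0.973, -0.0]
wrist_force: [0.1, -0.6, 2.3]
finger_gap: -0.003
finger_force: 1.0
time: 3.7
tcp_pos: [492.5, -270.9, 97.5]
tcp_rot: [0.0, 0.232, 0.973, -0.0]
wrist_force: [0.8, -0.8, 3.2]
finger_gap: 0.002
finger_force: 1.6
t 3.7 tcp [ 492.5118 -270.8988   97.4841] F [ 0.816  -0.8051  3.1726] gap 0.0016861318286200307 ff 1.6071860119700432 frac [0.0032 0.0006 0.0074] tz [ 0.0003 -0.0002 -1.    ]
```

The force is rising like a spring, so I'll continue down to the stop.

```bash

python3 -m crank '[{"dx":0,"dy":0,"dz":0.01,"ax":0,"ay":0,"az":0,"fingers":1},{"dx":0,"dy":0,"dz":0,"ax":0,"ay":0,"az":0,"fingers":1},{"dx":0,"dy":0,"dz":0,"ax":0,"ay":0,"az":0,"fingers":1}]'
python3 -m crank '[{"dx":0,"dy":0,"dz":0.005,"ax":0,"ay":0,"az":0,"fingers":1},{"dx":0,"dy":0,"dz":0,"ax":0,"ay":0,"az":0,"fingers":1},{"dx":0,"dy":0,"dz":0,"ax":0,"ay":0,"az":0,"fingers":1}]'
python3 -m crank '[{"dx":0,"dy":0,"dz":0.005,"ax":0,"ay":0,"az":0,"fingers":1},{"dx":0,"dy":0,"dz":0,"ax":0,"ay":0,"az":0,"fingers":1},{"dx":0,"dy":0,"dz":0,"ax":0,"ay":0,"az":0,"fingers":1}]'

```

```text
time: 3.95
tcp_pos: [492.5, -270.9, 95.5]
tcp_rot: [0.0, 0.232, 0.973, -0.0]
wrist_force: [1.2, -0.5, 4.1]
finger_gap: 0.002
finger_force: 2.2
time: 4.2
tcp_pos: [492.5, -270.9, 94.7]
tcp_rot: [0.0, 0.232, 0.973, -0.0]
wrist_force: [-0.7, 0.8, 7.8]
finger_gap: -0.001
finger_force: 3.8
time: 4.45
tcp_pos: [492.6, -271.0, 94.6]
tcp_rot: [0.0, 0.232, 0.973, -0.0]
wrist_force: [-4.2, 3.0, 17.6]
finger_gap: 0.001
finger_force: 8.5
```

The stop came after about 6 mm with a clear rise in force, so the button is fully pressed. Now I'll release it and raise the tool.

```bash

python3 -m crank '[{"dx":0,"dy":0,"dz":-0.1,"ax":0,"ay":0,"az":0,"fingers":1},{"dx":0,"dy":0,"dz":-0.2,"ax":0,"ay":0,"az":0,"fingers":1},{"dx":0,"dy":0,"dz":-0.2,"ax":0,"ay":0,"az":0,"fingers":1},{"dx":0,"dy":0,"dz":-0.2,"ax":0,"ay":0,"az":0,"fingers":1},{"dx":0,"dy":0,"dz":0,"ax":0,"ay":0,"az":0,"fingers":1}]'
python3 go.py 537 287.5 220
```

```text
time: 4.87
tcp_pos: [494.0, -271.8, 241.0]
tcp_rot: [0.005, 0.232, 0.973, -0.002]
wrist_force: [0.5, -0.2, 0.7]
finger_gap: 0.002
finger_force: 0.0
t 4.8667 tcp [ 493.951  -271.8049  240.9792] F [ 0.5382 -0.2264  0.6955] gap 0.001598269674584792 ff 0.0 frac [1.0698 2.5933 0.091 ] tz [ 0.0088 -0.0056 -0.9999]
```

```bash

python3 -m crank '[{"dx":0.076,"dy":0.184,"dz":0,"ax":0,"ay":0,"az":0,"fingers":1},{"dx":0.076,"dy":0.184,"dz":0,"ax":0,"ay":0,"az":0,"fingers":1},{"dx":0.076,"dy":0.184,"dz":0,"ax":0,"ay":0,"az":0,"fingers":1},{"dx":0.076,"dy":0.184,"dz":0,"ax":0,"ay":0,"az":0,"fingers":1},{"dx":0.076,"dy":0.184,"dz":0,"ax":0,"ay":0,"az":0,"fingers":1},{"dx":0.076,"dy":0.184,"dz":0,"ax":0,"ay":0,"az":0,"fingers":1},{"dx":0.076,"dy":0.184,"dz":0,"ax":0,"ay":0,"az":0,"fingers":1},{"dx":0.076,"dy":0.184,"dz":0,"ax":0,"ay":0,"az":0,"fingers":1},{"dx":0.076,"dy":0.184,"dz":0,"ax":0,"ay":0,"az":0,"fingers":1},{"dx":0.076,"dy":0.184,"dz":0,"ax":0,"ay":0,"az":0,"fingers":1}]'
python3 go.py 537 287.5 220
```

```text
time: 5.7
tcp_pos: [522.1, 128.1, 232.7]
tcp_rot: [-0.0, 0.232, 0.973, -0.0]
wrist_force: [0.8, -0.7, 1.0]
finger_gap: 0.002
finger_force: 0.0
t 5.7 tcp [522.1179 128.1014 232.7469] F [ 0.8164 -0.7198  1.0366] gap 0.0019193906343960756 ff 0.0 frac [0.2929 0.745  0.0634] tz [-0.001  -0.0003 -1.    ]
```

```bash

python3 -m crank '[{"dx":0.073,"dy":0.186,"dz":0,"ax":0,"ay":0,"az":0,"fingers":1},{"dx":0.073,"dy":0.186,"dz":0,"ax":0,"ay":0,"az":0,"fingers":1},{"dx":0.073,"dy":0.186,"dz":0,"ax":0,"ay":0,"az":0,"fingers":1},{"dx":0.073,"dy":0.18,"dz":0,"ax":0,"ay":0,"az":0,"fingers":1},{"dx":0,"dy":0,"dz":0,"ax":0,"ay":0,"az":0,"fingers":1},{"dx":0,"dy":0,"dz":0,"ax":0,"ay":0,"az":0,"fingers":1},{"dx":0,"dy":0,"dz":0,"ax":0,"ay":0,"az":0,"fingers":1}]'
python3 go.py 537 287.5 109
python3 - <<'E'
from h import *
m=camera_model("wrist");p,d=grab_frame("wrist");cv2.imwrite("pics/w2.png",p);w=pts("wrist",d,m)
M=(w[...,2]>64)&(w[...,2]<75)&(np.hypot(w[...,0]-537,w[...,1]-287)<25)
print(M.sum(),w[M].mean(0),np.ptp(w[M],0))
z=np.load("w1.npz");w=z["w"];M=(w[...,2]>73)&(w[...,2]<88)&(np.hypot(w[...,0]-627,w[...,1]+207)<75)
print(w[M].mean(0),np.ptp(w[M],0))
E
```

```text
time: 6.28
tcp_pos: [536.8, 283.9, 232.5]
tcp_rot: [-0.001, 0.232, 0.973, -0.001]
wrist_force: [-0.2, -0.3, 0.0]
finger_gap: 0.004
finger_force: 0.0
t 6.2833 tcp [536.8413 283.898  232.5286] F [-0.1908 -0.3239  0.018 ] gap 0.004052174708669555 ff 0.0 frac [0.0069 0.0172 0.6176] tz [-0.0013 -0.0008 -1.    ]
356 [536.56213374 285.40214817  69.3318296 ] [21.155138   21.41271364  7.72166147]
[ 606.12652657 -183.21013382   79.74376531] [111.35300618 105.71710519   8.2822207 ]
```

View pics/w2.png

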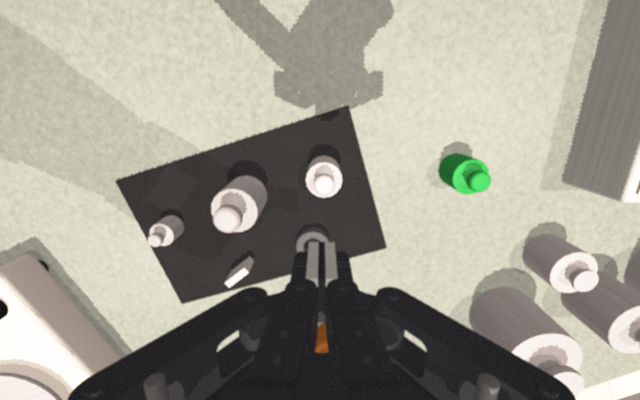

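The wrist view shows the pad weights as small (160,233), large (238,205) and middle (323,180). The green look-alike at (468,175) stands off the pad. The knob measures 21 mm across at (536.6, 285.4, 70), so the target holds. Next I'll descend to a TCP height of about 109.

```bash

python3 -m crank '[{"dx":0.005,"dy":0.012,"dz":0.15,"ax":0,"ay":0,"az":0,"fingers":1},{"dx":0,"dy":0,"dz":0.15,"ax":0,"ay":0,"az":0,"fingers":1},{"dx":0,"dy":0,"dz":0.15,"ax":0,"ay":0,"az":0,"fingers":1},{"dx":0,"dy":0,"dz":0.1,"ax":0,"ay":0,"az":0,"fingers":1},{"dx":0,"dy":0,"dz":0.06,"ax":0,"ay":0,"az":0,"fingers":1},{"dx":0,"dy":0,"dz":0,"ax":0,"ay":0,"az":0,"fingers":1},{"dx":0,"dy":0,"dz":0,"ax":0,"ay":0,"az":0,"fingers":1},{"dx":0,"dy":0,"dz":0,"ax":0,"ay":0,"az":0,"fingers":1},{"dx":0,"dy":0,"dz":0,"ax":0,"ay":0,"az":0,"fingers":1},{"dx":0,"dy":0,"dz":0,"ax":0,"ay":0,"az":0,"fingers":1}]'
python3 go.py 537 286.5 109
```

```text
time: 7.17
tcp_pos: [537.7, 287.0, 112.7]
tcp_rot: [0.001, 0.232, 0.973, 0.001]
wrist_force: [-1.3, -0.2, -0.0]
finger_gap: 0.004
finger_force: 0.0
t 7.1667 tcp [537.7194 286.9707 112.6721] F [-1.3438 -0.2085 -0.0233] gap 0.0035196813790476476 ff 0.0 frac [ 0.0022 -0.0038  0.0184] tz [ 0.0018  0.0008 -1.    ]
```

Next I'll lower 3 mm more, hold for at least 2.5 s and take one check frame.

```bash

python3 -m crank '[{"dx":0,"dy":0,"dz":0.015,"ax":0,"ay":0,"az":0,"fingers":1},{"dx":0,"dy":0,"dz":0,"ax":0,"ay":0,"az":0,"fingers":1},{"dx":0,"dy":0,"dz":0,"ax":0,"ay":0,"az":0,"fingers":1},{"dx":0,"dy":0,"dz":0,"ax":0,"ay":0,"az":0,"fingers":1},{"dx":0,"dy":0,"dz":0,"ax":0,"ay":0,"az":0,"fingers":1},{"dx":0,"dy":0,"dz":0,"ax":0,"ay":0,"az":0,"fingers":1},{"dx":0,"dy":0,"dz":0,"ax":0,"ay":0,"az":0,"fingers":1},{"dx":0,"dy":0,"dz":0,"ax":0,"ay":0,"az":0,"fingers":1},{"dx":0,"dy":0,"dz":0,"ax":0,"ay":0,"az":0,"fingers":1},{"dx":0,"dy":0,"dz":0,"ax":0,"ay":0,"az":0,"fingers":1}]'
python3 -m crank '[{"dx":0,"dy":0,"dz":0,"ax":0,"ay":0,"az":0,"fingers":1},{"dx":0,"dy":0,"dz":0,"ax":0,"ay":0,"az":0,"fingers":1},{"dx":0,"dy":0,"dz":0,"ax":0,"ay":0,"az":0,"fingers":1},{"dx":0,"dy":0,"dz":0,"ax":0,"ay":0,"az":0,"fingers":1},{"dx":0,"dy":0,"dz":0,"ax":0,"ay":0,"az":0,"fingers":1},{"dx":0,"dy":0,"dz":0,"ax":0,"ay":0,"az":0,"fingers":1},{"dx":0,"dy":0,"dz":0,"ax":0,"ay":0,"az":0,"fingers":1},{"dx":0,"dy":0,"dz":0,"ax":0,"ay":0,"az":0,"fingers":1},{"dx":0,"dy":0,"dz":0,"ax":0,"ay":0,"az":0,"fingers":1},{"dx":0,"dy":0,"dz":0,"ax":0,"ay":0,"az":0,"fingers":1}]' >/dev/null
python3 -m crank '[{"dx":0,"dy":0,"dz":0,"ax":0,"ay":0,"az":0,"fingers":1},{"dx":0,"dy":0,"dz":0,"ax":0,"ay":0,"az":0,"fingers":1},{"dx":0,"dy":0,"dz":0,"ax":0,"ay":0,"az":0,"fingers":1},{"dx":0,"dy":0,"dz":0,"ax":0,"ay":0,"az":0,"fingers":1},{"dx":0,"dy":0,"dz":0,"ax":0,"ay":0,"az":0,"fingers":1},{"dx":0,"dy":0,"dz":0,"ax":0,"ay":0,"az":0,"fingers":1},{"dx":0,"dy":0,"dz":0,"ax":0,"ay":0,"az":0,"fingers":1},{"dx":0,"dy":0,"dz":0,"ax":0,"ay":0,"az":0,"fingers":1},{"dx":0,"dy":0,"dz":0,"ax":0,"ay":0,"az":0,"fingers":1},{"dx":0,"dy":0,"dz":0,"ax":0,"ay":0,"az":0,"fingers":1}]'
python3 - <<'E'
from h import *
p,d=grab_frame("side");q,d=grab_frame("top")
cv2.imwrite("pics/s2.png",np.hstack([cv2.resize(p[180:340,230:400],(600,565))[:, 100:500],cv2.resize(q[180:280,200:340],None,fx=2.8,fy=2.8)[:280].copy() if 0 else cv2.resize(q[180:280,200:300],(400,565))]))
E
python3 go.py 537 286.5 109
```

```text
time: 8.0
tcp_pos: [537.3, 286.8, 108.4]
tcp_rot: [-0.0, 0.232, 0.973, -0.0]
wrist_force: [-0.1, -0.6, 0.5]
finger_gap: 0.002
finger_force: 0.0
time: 9.67
tcp_pos: [537.3, 286.9, 108.4]
tcp_rot: [-0.0, 0.232, 0.973, -0.0]
wrist_force: [0.4, -0.0, -0.8]
finger_gap: 0.002
finger_force: 0.0
t 9.7667 tcp [537.274  286.8357 108.3704] F [ 0.0848 -0.1856  0.1005] gap -0.0011667970799584548 ff 0.0 frac [ 0.0005 -0.0021 -0.0031] tz [-0. -0. -1.]
```

View pics/s2.png

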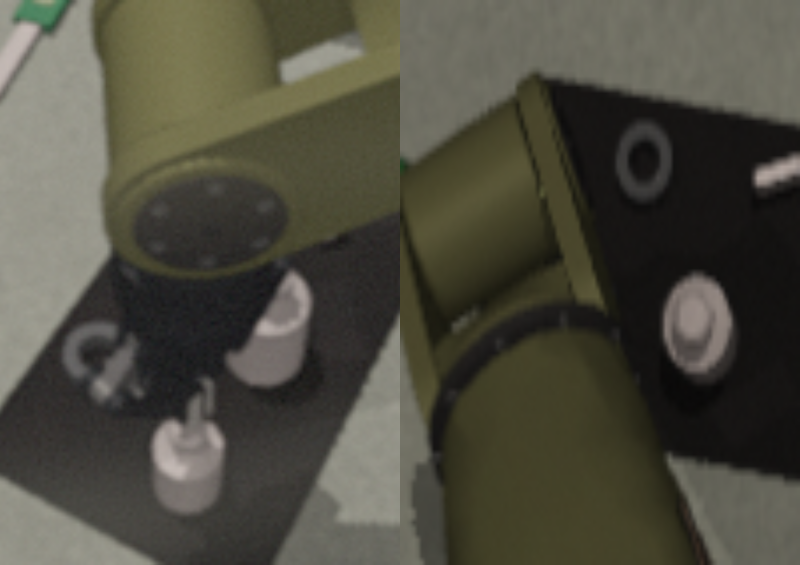

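The tips are directly above the middle weight's knob at (190,425) in the side crop. They held there for 2.5 s without contact. Now I'll raise the tool and move to the pan.

```bash

python3 -m crank '[{"dx":0,"dy":0,"dz":-0.15,"ax":0,"ay":0,"az":0,"fingers":1},{"dx":0,"dy":0,"dz":-0.15,"ax":0,"ay":0,"az":0,"fingers":1},{"dx":0,"dy":0,"dz":-0.15,"ax":0,"ay":0,"az":0,"fingers":1},{"dx":0,"dy":0,"dz":-0.15,"ax":0,"ay":0,"az":0,"fingers":1},{"dx":0,"dy":0,"dz":0,"ax":0,"ay":0,"az":0,"fingers":1},{"dx":0,"dy":0,"dz":0,"ax":0,"ay":0,"az":0,"fingers":1}]'
python3 go.py 627.5 -207 220
```

```text
time: 10.27
tcp_pos: [537.7, 287.0, 230.1]
tcp_rot: [0.001, 0.232, 0.973, 0.001]
wrist_force: [0.3, -0.5, -1.2]
finger_gap: 0.002
finger_force: 0.0
t 10.2667 tcp [537.6847 287.0235 230.0566] F [ 0.3039 -0.4856 -1.2085] gap 0.0017863687050814732 ff 0.0 frac [-1.5145 -2.0024  0.0483] tz [ 0.003   0.0013 -1.    ]
```

```bash

python3 -m crank '[{"dx":-0.116,"dy":-0.154,"dz":0,"ax":0,"ay":0,"az":0,"fingers":1},{"dx":-0.116,"dy":-0.154,"dz":0,"ax":0,"ay":0,"az":0,"fingers":1},{"dx":-0.116,"dy":-0.154,"dz":0,"ax":0,"ay":0,"az":0,"fingers":1},{"dx":-0.116,"dy":-0.154,"dz":0,"ax":0,"ay":0,"az":0,"fingers":1},{"dx":-0.116,"dy":-0.154,"dz":0,"ax":0,"ay":0,"az":0,"fingers":1},{"dx":-0.116,"dy":-0.154,"dz":0,"ax":0,"ay":0,"az":0,"fingers":1},{"dx":-0.116,"dy":-0.154,"dz":0,"ax":0,"ay":0,"az":0,"fingers":1},{"dx":-0.116,"dy":-0.154,"dz":0,"ax":0,"ay":0,"az":0,"fingers":1},{"dx":-0.116,"dy":-0.154,"dz":0,"ax":0,"ay":0,"az":0,"fingers":1},{"dx":-0.116,"dy":-0.154,"dz":0,"ax":0,"ay":0,"az":0,"fingers":1}]'
python3 -m crank '[{"dx":-0.116,"dy":-0.154,"dz":0,"ax":0,"ay":0,"az":0,"fingers":1},{"dx":-0.116,"dy":-0.154,"dz":0,"ax":0,"ay":0,"az":0,"fingers":1},{"dx":-0.116,"dy":-0.154,"dz":0,"ax":0,"ay":0,"az":0,"fingers":1},{"dx":0,"dy":0,"dz":0,"ax":0,"ay":0,"az":0,"fingers":1},{"dx":0,"dy":0,"dz":0,"ax":0,"ay":0,"az":0,"fingers":1},{"dx":0,"dy":0,"dz":0,"ax":0,"ay":0,"az":0,"fingers":1},{"dx":0,"dy":0,"dz":0,"ax":0,"ay":0,"az":0,"fingers":1}]'
python3 go.py 627.5 -207 119
```

```text
time: 11.1
tcp_pos: [605.1, -94.5, 226.9]
tcp_rot: [-0.001, 0.232, 0.973, 0.0]
wrist_force: [0.1, 0.4, 0.6]
finger_gap: -0.001
finger_force: 0.0
time: 11.68
tcp_pos: [625.8, -205.4, 227.8]
tcp_rot: [-0.001, 0.231, 0.973, 0.0]
wrist_force: [-0.3, 0.3, -0.8]
finger_gap: -0.001
finger_force: 0.0
t 11.6833 tcp [ 625.838  -205.3825  227.7601] F [-0.2982  0.2685 -0.8335] gap -0.0014304755002993344 ff 0.0 frac [-0.0116 -0.0035  0.5438] tz [-0.0009  0.0005 -1.    ]
```

```bash

python3 -m crank '[{"dx":-0.01,"dy":0,"dz":0.15,"ax":0,"ay":0,"az":0,"fingers":1},{"dx":0,"dy":0,"dz":0.15,"ax":0,"ay":0,"az":0,"fingers":1},{"dx":0,"dy":0,"dz":0.15,"ax":0,"ay":0,"az":0,"fingers":1},{"dx":0,"dy":0,"dz":0.08,"ax":0,"ay":0,"az":0,"fingers":1},{"dx":0,"dy":0,"dz":0,"ax":0,"ay":0,"az":0,"fingers":1},{"dx":0,"dy":0,"dz":0,"ax":0,"ay":0,"az":0,"fingers":1},{"dx":0,"dy":0,"dz":0,"ax":0,"ay":0,"az":0,"fingers":1},{"dx":0,"dy":0,"dz":0,"ax":0,"ay":0,"az":0,"fingers":1},{"dx":0,"dy":0,"dz":0,"ax":0,"ay":0,"az":0,"fingers":1},{"dx":0,"dy":0,"dz":0,"ax":0,"ay":0,"az":0,"fingers":1}]'
python3 -m crank '[{"dx":0,"dy":0,"dz":0,"ax":0,"ay":0,"az":0,"fingers":1},{"dx":0,"dy":0,"dz":0,"ax":0,"ay":0,"az":0,"fingers":1},{"dx":0,"dy":0,"dz":0,"ax":0,"ay":0,"az":0,"fingers":1},{"dx":0,"dy":0,"dz":0,"ax":0,"ay":0,"az":0,"fingers":1},{"dx":0,"dy":0,"dz":0,"ax":0,"ay":0,"az":0,"fingers":1},{"dx":0,"dy":0,"dz":0,"ax":0,"ay":0,"az":0,"fingers":1},{"dx":0,"dy":0,"dz":0,"ax":0,"ay":0,"az":0,"fingers":1},{"dx":0,"dy":0,"dz":0,"ax":0,"ay":0,"az":0,"fingers":1}]' >/dev/null
python3 go.py 627.5 -207 119
python3 - <<'E'
from h import *
p,d=grab_frame("side");cv2.imwrite("pics/s3.png",p)
E
```

```text
time: 12.52
tcp_pos: [628.0, -207.5, 123.4]
tcp_rot: [0.001, 0.232, 0.973, -0.0]
wrist_force: [0.0, -0.1, -0.6]
finger_gap: -0.005
finger_force: 0.0
t 13.1833 tcp [ 627.6936 -207.4567  122.3601] F [-0.1675 -0.6327 -0.2444] gap -3.4381238301415854e-05 ff 0.0 frac [0.0019 0.0016 0.0168] tz [-0. -0. -1.]
```

View pics/s3.png

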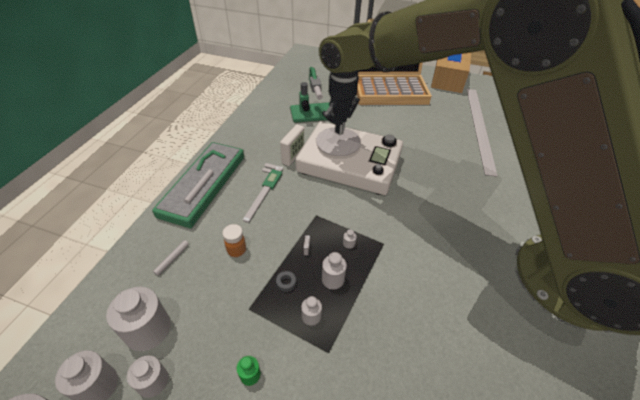

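The fingertips hover over the pan's centre at about (340,132). The weights and bystanders are at the same pixels as at the start, so I'm handing in.

```bash
python3 -c "from plant import *; print(sign_off())"
```

```text
the job is handed in; nothing more can be done
None
```

I pressed and released the tare button, pointed at the middle-sized weight for 2.5 s without touching it, and handed the job in at about 13 s while pointing at the middle of the pan; sign-off returned no verdict.

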